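Test the friction hinge of a sample warmer's hood and seat it again

ROBOT

A 6-joint arm with a two-finger parallel gripper is mounted at the origin on a cart in front of the work surface, level with it; the furniture and walls round the work are solid. World frame = base frame: x ahead of the robot, y to its left, z up, the work surface at z = 0. Lengths are in m, angles in rad, forces in N, time in s.
With the tool pointing down it reaches from about 0.425 to 0.95 m from the base axis. Payload 3.5 kg.
Tool frame: the origin (TCP) lies at the very end of the fingers, on their centre line; the grasp point (between the pads) lies ctrl.tcp_to_grasp behind it (ctrl.tcp_to_grasp is the distance from the TCP to the grasp point, in m); z points along the fingers, y is the line along which they close (so a half turn about z gives the same grasp; the last joint's range is limited). The gripper opens to 85 mm and grips with 20 to 120 N. Pads are 22 mm wide; open, the fingers measure 114 mm over their backs; the gripper's body (76 mm by 85 mm) begins 54 mm behind the grasp point. The pads swing forward as they close: fully open they stand 13 mm farther back than shut.
Start: joints at [-1.353, 0.286, 1.577, -0, 1.279, -0.15], TCP at [0.243, -0.63, 0.231] pointing down, gripper open.
Joint ranges: [-2.77, 2.77], [-0.9, 2.22], [0.21, 2.48], [-1.53, 4.67], [0.24, 2.81], [-2.84, 2.84]. Speed limits (rad/s): [2.79, 2.79, 3.14, 3.14, 3.14, 3.14].

INTERFACE

Orientations are given as a unit quaternion [x, y, z, w].
In Python, from plant import ctrl gives the robot as it stands.
- The arm moves only by the shell command python3 -m inch 'ROWS' [FORCE]. ROWS is JSON, a list of rows, each an object with "slide": the shift along the tool's x, y, z in cm, a list of three; "turn": the turn about the tool's z in rad; "grip": the finger opening in cm, from 0 to 8.54. A call has 1 to 20 rows; each row is the pose to reach, as a shift and turn from the pose commanded when the call began, along the tool's axes at that moment; what a row does not reach only later rows make up. A row lasts 1/10 s, in which the tool goes at most 50 mm and 8.59 degrees, less where a joint would pass 70% of its speed; a pose out of reach is approached as far as the arm can. A call with a gripper value outside its range is refused whole. The fingers move at their own pace and stop on an object; FORCE is the grip in N (left out, the last holds). Time passes only in rows, so rows that repeat a pose let the fingers close. It gives the time, the measured TCP pose, the force, the opening and the grip force at its end, in the units of the state.
- ctrl.get_state(): the state, without advancing time (a new reading comes with each control period).
- ctrl.read_camera(name): name is "scene" or "top" or "wrist"; returns (picture, depth): 420x560x3 uint8, red, green, blue; 420x560 float32, m along the optical axis (not along the pixel's ray), 0 where there is no reading.
- ctrl.camera_info(name): a dict with "K" (3x3 intrinsics, pixels), "camera_from_world" (4x4, takes a point from world to camera coordinates); the wrist camera has in their place "T_tool_cam" (4x4, takes a point from camera to tool coordinates, whose origin is the TCP and whose axes are the flange's). Camera axes: x right, y down, z forward; pixel columns grow to the right and rows downward; lengths in m; the calibration is good to about 2 mm. A picture is of the moment at which its call begins: read the wrist's pose just before it. camera_info takes no time and is no camera call.
- ctrl.sign_off(): hands the job in; it is judged then, once.
The state is a dict: "time": time; "qpos": joint angles; "dq": joint speeds; "joint_efforts": joint torques, N m; "eef_pos": TCP position; "tcp_rot": TCP orientation; "contact_force": force on the tool from outside, world axes, zero at the start; "wrist_torque": the same for the moment, N m; "opening": opening from 0.0 (shut) to 1.0 (fully open); "finger_force": force on a finger pad.
Only numpy, scipy, OpenCV 4.12 (cv2) and the standard library are available. Lean on these libraries where they do the work, as an engineer would, in place of code of your own. Each camera call takes 0.05 s, during which the arm holds its last target. There are 200 camera calls.

TASK

Check the friction hinge of the sample warmer: take the clear hood by its front handle, raise it about half-way (45 degrees) and let go of it completely for two seconds to see that it stays up by itself. Then lower it gently and press down with the fingertips on the steel plate at its front edge with about 16 N (no less than 12 and never more than 20) for half a second, so that the hood seats on its rubber seal; leave it shut and the other things undisturbed.

Things in the scene. Friction and masses are not known exactly. Their poses are not given: they have to be found in the camera images.
- warmer: the sample warmer: white housing 140 (x) x 170 (y) x 80 mm high, fixed to the bench; origin at the centre of its underside, z up; -x is its front (grey control strip), the hinge runs along its y axis at the back
- hood_hinge (a point): the hinge axis of the hood, at its middle: in the warmer's frame at x = +65 mm, y = 0, z = 91 mm
- hood_grip (a point): the grip point of the hood's handle: a grey bar 14 mm wide (across, along y), 12 mm high and 44 mm long that sticks out forward from the middle of the hood's front edge, free below and on both sides; this point lies at mid-height of the bar, 30 mm ahead of the front edge and 14 mm behind the bar's end, 170 mm from the hinge axis and (hood level) 2 mm above it. Its axes turn with the hood (at joint 0 they are the warmer's)
- plate_top (a point): centre of the upper face of the steel press plate, 24 (x) x 60 (y) x 4 mm, on the hood close behind its front edge; 122 mm from the hinge axis, 10 mm above it when the hood is level; turns with the hood. Under it lies a springy rubber seal strip whose height varies by 10 mm and is not measured; from first touch the push needed at the plate rises by some 7 N per mm
- hood (a joint): opening angle of the hood, rad: 0 level, growing as the front rises; stops at -0.05 and 1.7. A clear panel 132 x 166 x 8 mm in a grey frame, about 0.35 kg, on a stiff friction hinge (about 0.7 N m). Starts a little ajar. It meets the rubber seal somewhere between -0.01 and 0.075; let go after seating it springs back by up to about 0.01 and stays below 0.08
- timer: white bench timer, 51 x 64 x 57 mm, a bystander; origin at the centre of its underside
- petri_b: petri dish, 78 mm across, 15 mm high, a bystander; origin at the centre of its underside
- pen_0: ball pen, 145 mm long, a bystander; origin at the centre of its underside

How it is judged:
By the outcome, as a careful person would: the job done as asked, in the order asked, and still so for the second after the job is handed in, with the robot touching nothing.
It also fails if it takes over 69 s, if anything falls off the work surface, if the arm or the gripper's body presses on something with over 40 N, if the wrist force passes 120 N, or if a joint passes its speed limit or range.

## Working session

There is one attempt and no reset: what is moved stays moved. The work goes in short steps, Python scripts to look and compute and a shell command to move; the robot and the scene stay as the last step left them, time stands still between calls to the robot, and variables do not carry over. Pictures are saved under pics/ and viewed, at most 10 in all, crops included, and the job is handed in when it is done.

```bash
ls; mkdir -p pics; python3 - <<'E'
from plant import ctrl
import cv2,numpy as np
s=ctrl.get_state();print({k:np.round(v,3) for k,v in s.items()},ctrl.tcp_to_grasp)
for n in("scene","top"):
    p,d=ctrl.read_camera(n);cv2.imwrite(f"pics/{n}.png",p[:,:,::-1]);np.save(f"pics/{n}.npy",d)
    i=ctrl.camera_info(n);print(n,i["K"],np.round(i["camera_from_world"],4).tolist())
print(ctrl.camera_info("wrist"))
E
```

```text
pics
{'time': np.float64(0.0), 'qpos': array([-1.353,  0.287,  1.578, -0.   ,  1.279, -0.15 ]), 'dq': array([-0.001, -0.   ,  0.001, -0.002, -0.002, -0.001]), 'joint_efforts': array([ 0.0000e+00, -4.0598e+01, -2.9262e+01, -0.0000e+00,  6.0000e-03,
        0.0000e+00]), 'eef_pos': array([ 0.243, -0.629,  0.23 ]), 'tcp_rot': array([ 0.983,  0.183, -0.   , -0.001]), 'contact_force': array([-0.218,  0.836, -0.367]), 'wrist_torque': array([-0.02 , -0.046,  0.045]), 'finger_force': np.float64(0.0), 'opening': np.float64(1.001)} 0.0187
scene [[453.9063018    0.         278.39131185]
 [  0.         453.9063018  205.65668272]
 [  0.           0.           1.        ]] [[-0.6635, -0.748, 0.0167, 0.3977], [-0.5996, 0.5183, -0.6098, 0.3436], [0.4475, -0.4146, -0.7923, 0.8346], [0.0, 0.0, 0.0, 1.0]]
top [[434.61712646   0.         278.86313204]
 [  0.         434.61712646 209.80714031]
 [  0.           0.           1.        ]] [[0.0001, -1.0, -0.0038, 0.0646], [-0.9961, 0.0003, -0.0878, 0.5257], [0.0878, 0.0038, -0.9961, 0.9329], [0.0, 0.0, 0.0, 1.0]]
{'K': array([[334.85882131,   0.        , 274.07085233],
       [  0.        , 334.85882131, 210.74744251],
       [  0.        ,   0.        ,   1.        ]]), 'T_tool_cam': array([[ 1.87744304e-03, -9.48914019e-01, -3.15529174e-01,
         8.07810610e-02],
       [ 9.99998125e-01,  1.63181433e-03,  1.04265488e-03,
         5.63955597e-04],
       [-4.74504805e-04, -3.15530540e-01,  9.48915303e-01,
        -1.43347251e-01],
       [ 0.00000000e+00,  0.00000000e+00,  0.00000000e+00,
         1.00000000e+00]])}
```

View pics/top.png

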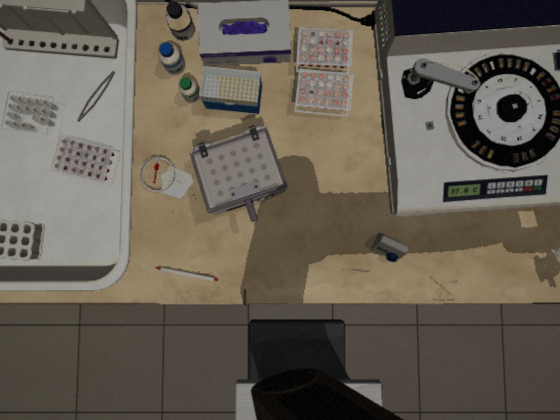

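View pics/scene.png

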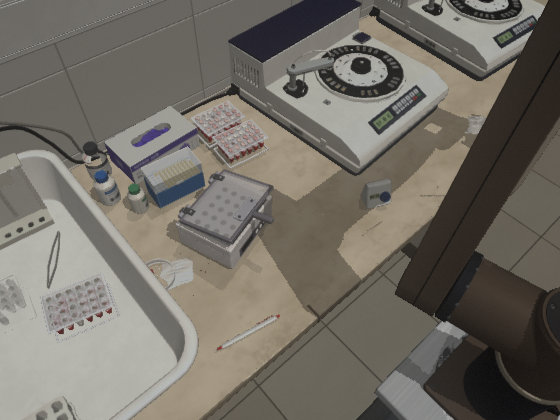

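The top view shows the warmer at about (239,172), with the hood handle at about (252,210) pointing towards the robot. The petri dish is at (157,172), the pen at (187,273) and the timer at (390,247). I'll enlarge both views next.

```bash
python3 - <<'E'
import cv2
a=cv2.imread("pics/top.png")[120:225,180:300];b=cv2.imread("pics/scene.png")[160:275,165:285]
a=cv2.resize(a,None,fx=5,fy=5,interpolation=2);b=cv2.resize(b,None,fx=5,fy=5,interpolation=2)
cv2.imwrite("pics/a.png",a);cv2.imwrite("pics/b.png",b)
E
```

```text
(no output)
```

View pics/a.png

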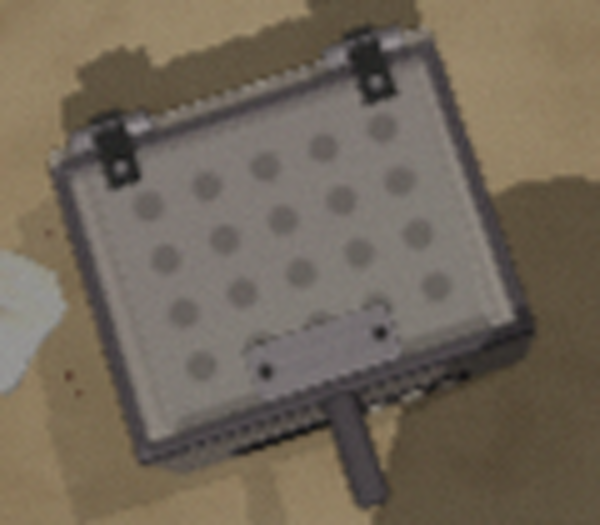

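View pics/b.png

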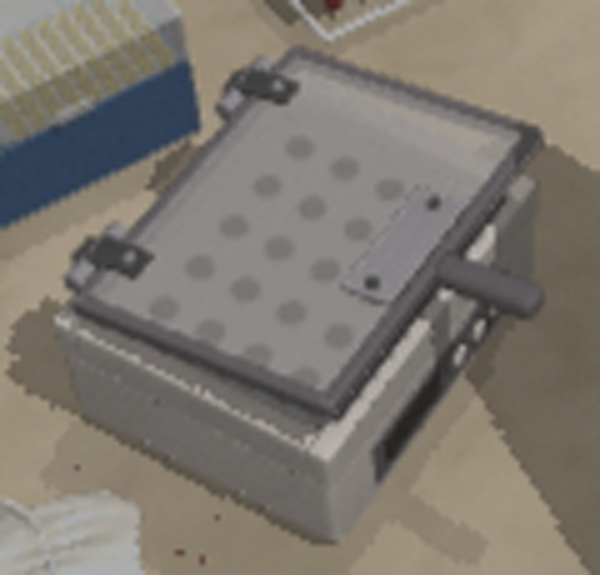

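The crops show the plate screws at (266,371) and (381,332) in the top crop and (372,283) and (433,203) in the scene crop. The handle's end is at (372,497) and (540,297), and the frame corners are clear in both. I'll triangulate these and fit the warmer pose and hood angle.

```bash
cat > h.py <<'E'
import numpy as np,cv2
from plant import ctrl
def P(n):
    i=ctrl.camera_info(n);return i["K"]@i["camera_from_world"][:3]
def tri(a,b): 
    X=cv2.triangulatePoints(P("top"),P("scene"),np.array(a,float).T,np.array(b,float).T);return (X[:3]/X[3]).T
E
python3 - <<'E'
from h import *
from scipy.optimize import least_squares
# front hinge-frame coords (forward distance from hinge, lateral +y, height above hinge)
N=["scrL","scrR","hEnd","BL","BR","FL","FR"]
a=np.array([(266,371),(381,332),(372,500),(57,165),(430,38),(145,455),(530,325)])/5+[180,120]
b=np.array([(372,283),(433,203),(540,297),(73,300),(297,48),(335,410),(538,132)])/5+[165,160]
X=tri(a,b)
for n,x in zip(N,X):print(n,np.round(x,4))
d=np.load("pics/top.npy");i=ctrl.camera_info("top");Tw=np.linalg.inv(i["camera_from_world"])
for n,p in zip(N,a):
    u,v=np.round(p).astype(int);z=np.median(d[v-1:v+2,u-1:u+2]);q=np.linalg.inv(i["K"])@[p[0],p[1],1]*z
    print(n,np.round((Tw@[*q,1])[:3],4))
# model: local(hood) points; fit
M=np.array([(-.122,.0245,.010),(-.122,-.0245,.010),(-.184,0,.006)])
def pts(p):
    x,y,w,t,z=p
    c,s=np.cos(t),np.sin(t)
    h=np.c_[M[:,0]*c+M[:,2]*s, M[:,1], -M[:,0]*s+M[:,2]*c]+[.065,0,.091+z]
    C,S=np.cos(w),np.sin(w)
    return np.c_[x+C*h[:,0]-S*h[:,1],y+S*h[:,0]+C*h[:,1],h[:,2]]
# lateral corner pairs used for yaw/centre
def res(p):
    r=pts(p)-X[:3]
    C,S=np.cos(p[2]),np.sin(p[2])
    e=[]
    for i,j in((3,4),(5,6)):
        dl=X[i]-X[j]; e.append((dl[0]*C+dl[1]*S)); m=(X[i]+X[j])/2-[p[0],p[1],0]; e.append(-S*m[0]+C*m[1])
    return np.r_[r.ravel(),e,p[4]/1]
f=least_squares(res,[.5,.1,-.2,.1,0]);print(np.round(f.x,4),np.round(f.fun*1000,1))
E
```

```text
scrL [0.5481 0.1545 0.1196]
scrR [0.5639 0.1091 0.1191]
hEnd [0.4956 0.1111 0.1257]
BL [0.6364 0.2439 0.0963]
BR [0.6879 0.0895 0.0976]
FL [0.5141 0.2022 0.1133]
FR [0.5666 0.0494 0.1164]
scrL [0.5484 0.1548 0.1197]
scrR [0.564  0.1092 0.1193]
hEnd [0.4969 0.1123 0.1227]
BL [0.6359 0.2435 0.0995]
BR [0.6946 0.0914 0.0792]
FL [0.5152 0.2029 0.1166]
FR [0.5674 0.0499 0.1153]
[ 6.066e-01  1.485e-01  3.256e-01  1.556e-01 -2.000e-04] [-0.4 -0.1  0.1 -0.6 -1.1  0.6  1.3  0.3 -0.4  0.5 -0.5 -0.8 -0.3 -0.2]
```

```bash
cat >> h.py <<'E'
from scipy.spatial.transform import Rotation as R
W=(.6066,.1485,.3256)
def hp(f,t,h):  # hood point: forward dist, angle, height
    c,s=np.cos(W[2]),np.sin(W[2]); F=.065-(f*np.cos(t)-h*np.sin(t))
    return np.array([W[0]+c*F,W[1]+s*F,.091+f*np.sin(t)+h*np.cos(t)])
def slide(p,s=None):
    s=s or ctrl.get_state(); return np.round(R.from_quat(s["tcp_rot"]).inv().apply(np.array(p)-s["eef_pos"])*100,2)
def yaw(s=None):
    s=s or ctrl.get_state(); return np.arctan2(*R.from_quat(s["tcp_rot"]).as_matrix()[[1,0],0])
G=np.array([0,0,.0187])
E
python3 - <<'E'
from h import *
g=hp(.17,.156,.002)-G
print(g,slide([.5,-.25,.23]),slide([*g[:2],.2]),yaw()-W[2])
E
```

```text
[0.50936712 0.11567262 0.10068828] [ 37.66 -26.13   0.07] [ 51.68 -59.91   3.15] 0.0421857947320895
```

```bash
python3 -m inch '[{"slide":[37.7,-26.1,0],"turn":0.042,"grip":6},{"slide":[37.7,-26.1,0],"turn":0.042,"grip":6},{"slide":[37.7,-26.1,0],"turn":0.042,"grip":6},{"slide":[37.7,-26.1,0],"turn":0.042,"grip":6},{"slide":[37.7,-26.1,0],"turn":0.042,"grip":6},{"slide":[37.7,-26.1,0],"turn":0.042,"grip":6},{"slide":[37.7,-26.1,0],"turn":0.042,"grip":6},{"slide":[37.7,-26.1,0],"turn":0.042,"grip":6},{"slide":[37.7,-26.1,0],"turn":0.042,"grip":6},{"slide":[51.7,-59.9,3.1],"turn":0.042,"grip":6},{"slide":[51.7,-59.9,3.1],"turn":0.042,"grip":6},{"slide":[51.7,-59.9,3.1],"turn":0.042,"grip":6},{"slide":[51.7,-59.9,3.1],"turn":0.042,"grip":6},{"slide":[51.7,-59.9,3.1],"turn":0.042,"grip":6},{"slide":[51.7,-59.9,3.1],"turn":0.042,"grip":6},{"slide":[51.7,-59.9,3.1],"turn":0.042,"grip":6},{"slide":[51.7,-59.9,3.1],"turn":0.042,"grip":6},{"slide":[51.7,-59.9,3.1],"turn":0.042,"grip":6},{"slide":[51.7,-59.9,3.1],"turn":0.042,"grip":6},{"slide":[51.7,-59.9,3.1],"turn":0.042,"grip":6}]'
python3 - <<'E'
from h import *
s=ctrl.get_state();p,d=ctrl.read_camera("wrist");cv2.imwrite("pics/w1.png",p[:,:,::-1])
g=hp(.17,.156,.002)-G
print(s["time"],s["eef_pos"],slide(g,s),yaw(s)-W[2])
i=ctrl.camera_info("wrist");T=np.eye(4);T[:3,:3]=R.from_quat(s["tcp_rot"]).as_matrix();T[:3,3]=s["eef_pos"]
C=np.linalg.inv(T@i["T_tool_cam"])
for n,q in(("scrL/R mid",hp(.122,.156,.010)),("hEndTop",hp(.184,.156,.008)),("grip",hp(.17,.156,.008))):
    u=i["K"]@(C@[*q,1])[:3];print(n,u[:2]/u[2])
E
```

```text
time: 2.1
eef_pos: [0.5098, 0.114, 0.2002]
tcp_rot: [0.987, 0.162, -0.0, 0.0]
contact_force: [0.2, -0.2, -1.2]
opening: 0.704
finger_force: 0.0
2.1 [0.50979875 0.11402525 0.20024651] [ 0.01 -0.17  9.96] -0.0008394558976871358
scrL/R mid [270.28839017 150.18185803]
hEndTop [270.40221741 240.15107945]
grip [270.38402662 220.53528367]
```

View pics/w1.png

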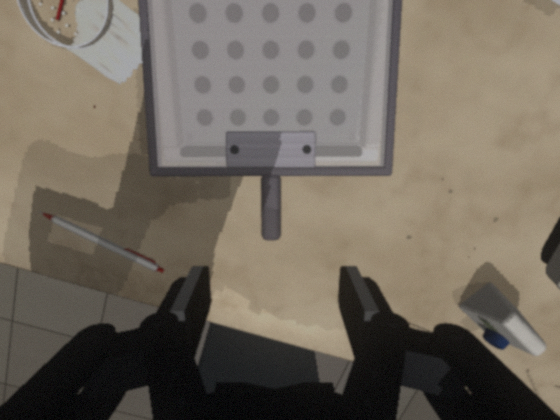

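The wrist view confirms the fit: the handle's end is at (271,240) and the plate's middle at (270,149), both as predicted. Descending onto the handle.

```bash
python3 -m inch '[{"slide":[0,0,3],"turn":0,"grip":6},{"slide":[0,0,6],"turn":0,"grip":6},{"slide":[0,0,8],"turn":0,"grip":6},{"slide":[0,0,10],"turn":0,"grip":6},{"slide":[0,0,10],"turn":0,"grip":6},{"slide":[0,0,10],"turn":0,"grip":6}]'
python3 - <<'E'
from h import *
print(slide(hp(.17,.156,.002)-G))
E
```

```text
time: 2.75
eef_pos: [0.51, 0.1141, 0.1006]
tcp_rot: [0.987, 0.161, -0.0, 0.0]
contact_force: [0.0, 0.9, 0.4]
opening: 0.705
finger_force: 0.0
[-0.01 -0.17 -0.01]
```

```bash
python3 -m inch '[{"slide":[0,-0.15,0],"turn":0,"grip":6},{"slide":[0,-0.15,0],"turn":0,"grip":0.8},{"slide":[0,-0.15,0],"turn":0,"grip":0.8},{"slide":[0,-0.15,0],"turn":0,"grip":0.8},{"slide":[0,-0.15,0],"turn":0,"grip":0.8},{"slide":[0,-0.15,0],"turn":0,"grip":0.8},{"slide":[0,-0.15,0],"turn":0,"grip":0.8},{"slide":[0,-0.15,0],"turn":0,"grip":0.8},{"slide":[0,-0.15,0],"turn":0,"grip":0.8},{"slide":[0,-0.15,0],"turn":0,"grip":0.8}]' 30
python3 - <<'E'
from h import *
s=ctrl.get_state();g0=hp(.17,.156,.002)-G;r=R.from_quat(s["tcp_rot"]).inv()
for t in (.19,.23,.27,.31,.35,.40,.45,.50,.55,.60,.65,.70,.75,.785,.80): print(t,np.round(r.apply(hp(.17,t,.002)-G-g0)*100,2))
E
```

```text
time: 3.75
eef_pos: [0.5095, 0.1165, 0.1005]
tcp_rot: [0.987, 0.162, 0.0, -0.0]
contact_force: [-0.8, 0.9, 3.1]
opening: 0.157
finger_force: 33.4
0.19 [ 0.11  0.   -0.57]
0.23 [ 0.26  0.   -1.23]
0.27 [ 0.43  0.   -1.89]
0.31 [ 0.64  0.   -2.54]
0.35 [ 0.86  0.   -3.18]
0.4 [ 1.18  0.   -3.96]
0.45 [ 1.54  0.   -4.73]
0.5 [ 1.94  0.   -5.49]
0.55 [ 2.38  0.   -6.22]
0.6 [ 2.85  0.   -6.92]
0.65 [ 3.35  0.   -7.61]
0.7 [ 3.89  0.   -8.26]
0.75 [ 4.47  0.   -8.89]
0.785 [ 4.88  0.   -9.32]
0.8 [ 5.07  0.   -9.49]
```

```bash
python3 -m inch '[{"slide":[0.11,0,-0.57],"turn":0,"grip":0.8},{"slide":[0.26,0,-1.23],"turn":0,"grip":0.8},{"slide":[0.43,0,-1.89],"turn":0,"grip":0.8},{"slide":[0.64,0,-2.54],"turn":0,"grip":0.8},{"slide":[0.86,0,-3.18],"turn":0,"grip":0.8},{"slide":[1.18,0,-3.96],"turn":0,"grip":0.8},{"slide":[1.54,0,-4.73],"turn":0,"grip":0.8},{"slide":[1.94,0,-5.49],"turn":0,"grip":0.8},{"slide":[1.94,0,-5.49],"turn":0,"grip":0.8}]'
```

```text
time: 4.65
eef_pos: [0.5277, 0.1227, 0.1569]
tcp_rot: [0.987, 0.162, -0.001, 0.0]
contact_force: [-4.3, -2.6, -0.4]
opening: 0.156
finger_force: 32.3
```

```bash
python3 -m inch '[{"slide":[0.44,0,-0.73],"turn":0,"grip":0.8},{"slide":[0.91,0,-1.43],"turn":0,"grip":0.8},{"slide":[1.41,0,-2.12],"turn":0,"grip":0.8},{"slide":[1.95,0,-2.77],"turn":0,"grip":0.8},{"slide":[2.53,0,-3.4],"turn":0,"grip":0.8},{"slide":[2.94,0,-3.83],"turn":0,"grip":0.8},{"slide":[2.94,0,-3.83],"turn":0,"grip":0.8},{"slide":[2.94,0,-3.83],"turn":0,"grip":0.8}]'
python3 - <<'E'
from h import *
p,d=ctrl.read_camera("scene");cv2.imwrite("pics/s2.png",cv2.resize(p[80:290,130:410,::-1],None,fx=2.5,fy=2.5))
print(slide(hp(.17,.785,.002)-G))
E
```

```text
time: 5.45
eef_pos: [0.5561, 0.1323, 0.1946]
tcp_rot: [0.987, 0.162, 0.001, -0.0]
contact_force: [-2.2, -2.1, -0.2]
opening: 0.155
finger_force: 31.4
[-0.08  0.08  0.08]
```

View pics/s2.png

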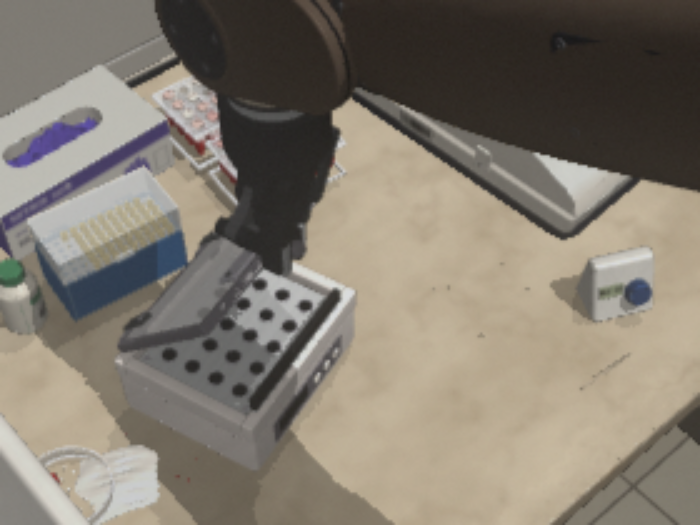

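The hood is up at about 45° with the handle in the fingers (about (270,250)). Now letting go, moving up and clear, and waiting.

```bash
python3 -m inch '[{"slide":[0,0,0],"turn":0,"grip":6},{"slide":[0,0,0],"turn":0,"grip":6},{"slide":[0,0,0],"turn":0,"grip":6},{"slide":[0,0,0],"turn":0,"grip":6},{"slide":[0,0,0],"turn":0,"grip":6},{"slide":[0,0,-2],"turn":0,"grip":6},{"slide":[0,0,-4],"turn":0,"grip":6},{"slide":[0,0,-6],"turn":0,"grip":6},{"slide":[0,0,-8],"turn":0,"grip":6},{"slide":[0,0,-8],"turn":0,"grip":6},{"slide":[0,0,-8],"turn":0,"grip":6},{"slide":[0,0,-8],"turn":0,"grip":6},{"slide":[0,0,-8],"turn":0,"grip":6},{"slide":[0,0,-8],"turn":0,"grip":6},{"slide":[0,0,-8],"turn":0,"grip":6},{"slide":[0,0,-8],"turn":0,"grip":6},{"slide":[0,0,-8],"turn":0,"grip":6},{"slide":[0,0,-8],"turn":0,"grip":6},{"slide":[0,0,-8],"turn":0,"grip":6},{"slide":[0,0,-8],"turn":0,"grip":6}]'
python3 -m inch '[{"slide":[0,0,0],"turn":0,"grip":6},{"slide":[0,0,0],"turn":0,"grip":6},{"slide":[0,0,0],"turn":0,"grip":6},{"slide":[0,0,0],"turn":0,"grip":6},{"slide":[0,0,0],"turn":0,"grip":6},{"slide":[0,0,0],"turn":0,"grip":6},{"slide":[0,0,0],"turn":0,"grip":6},{"slide":[0,0,0],"turn":0,"grip":6},{"slide":[0,0,0],"turn":0,"grip":6},{"slide":[0,0,0],"turn":0,"grip":6},{"slide":[0,0,0],"turn":0,"grip":6},{"slide":[0,0,0],"turn":0,"grip":6},{"slide":[0,0,0],"turn":0,"grip":6},{"slide":[0,0,0],"turn":0,"grip":6},{"slide":[0,0,0],"turn":0,"grip":6},{"slide":[0,0,0],"turn":0,"grip":6}]'
python3 - <<'E'
from h import *
s=ctrl.get_state();p,d=ctrl.read_camera("wrist");cv2.imwrite("pics/w2.png",p[:,:,::-1])
i=ctrl.camera_info("wrist");T=np.eye(4);T[:3,:3]=R.from_quat(s["tcp_rot"]).as_matrix();T[:3,3]=s["eef_pos"]
C=np.linalg.inv(T@i["T_tool_cam"])
for t in(.7,.75,.785,.82):
  for n,q in(("plate",hp(.122,t,.010)),("hEndTop",hp(.184,t,.006))):
    u=i["K"]@(C@[*q,1])[:3];print(t,n,u[:2]/u[2])
E
```

```text
time: 7.5
eef_pos: [0.5555, 0.1321, 0.2736]
tcp_rot: [0.987, 0.162, 0.0, -0.0]
contact_force: [0.3, -0.4, -0.8]
opening: 0.703
finger_force: 0.0
time: 9.1
eef_pos: [0.5555, 0.132, 0.2735]
tcp_rot: [0.987, 0.162, -0.0, -0.0]
contact_force: [-0.4, 0.1, 0.2]
opening: 0.705
finger_force: 0.0
0.7 plate [274.02668149 170.64293608]
0.7 hEndTop [273.89136239 255.65722325]
0.75 plate [274.0412196  165.69932096]
0.75 hEndTop [273.90937142 251.34361204]
0.785 plate [274.05208768 161.89274642]
0.785 hEndTop [273.92343059 247.70550208]
0.82 plate [274.06352898 157.795103  ]
0.82 hEndTop [273.93875684 243.52039542]
```

View pics/w2.png

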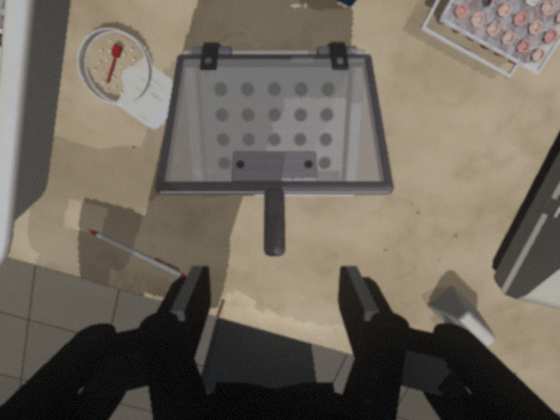

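The hood stays up by itself at about 0.77 rad (plate row 164, handle end row 252). It was clear of the fingers for over 2 s. Re-gripping now to lower it.

```bash
python3 -m inch '[{"slide":[0,0,3],"turn":0,"grip":6},{"slide":[0,0,6],"turn":0,"grip":6},{"slide":[0,0,8],"turn":0,"grip":6},{"slide":[0,0,8],"turn":0,"grip":6},{"slide":[0,0,8],"turn":0,"grip":0.8},{"slide":[0,0,8],"turn":0,"grip":0.8},{"slide":[0,0,8],"turn":0,"grip":0.8},{"slide":[0,0,8],"turn":0,"grip":0.8},{"slide":[0,0,8],"turn":0,"grip":0.8},{"slide":[0,0,8],"turn":0,"grip":0.8},{"slide":[0,0,8],"turn":0,"grip":0.8},{"slide":[0,0,8],"turn":0,"grip":0.8}]' 30
python3 - <<'E'
from h import *
s=ctrl.get_state();g0=hp(.17,.785,.002)-G;r=R.from_quat(s["tcp_rot"]).inv();print(slide(g0))
for t in (.75,.71,.67,.63,.59,.55,.51,.47,.43,.39,.36,.33,.30,.27,.24,.21,.18,.16,.14,.12,.11,.1): print(t,np.round(r.apply(hp(.17,t,.002)-G-g0)*100,2))
E
```

```text
time: 10.35
eef_pos: [0.5563, 0.1323, 0.1953]
tcp_rot: [0.987, 0.162, 0.001, -0.0]
contact_force: [-2.2, 0.3, 6.0]
opening: 0.155
finger_force: 33.0
[-0.1   0.08  0.15]
0.75 [-0.42 -0.    0.42]
0.71 [-0.88 -0.    0.92]
0.67 [-1.32 -0.    1.44]
0.63 [-1.74 -0.    1.98]
0.59 [-2.14 -0.    2.53]
0.55 [-2.51 -0.    3.1 ]
0.51 [-2.86 -0.    3.68]
0.47 [-3.19 -0.    4.27]
0.43 [-3.5  -0.    4.88]
0.39 [-3.78 -0.    5.5 ]
0.36 [-3.97 -0.    5.97]
0.33 [-4.15 -0.    6.45]
0.3 [-4.31 -0.    6.93]
0.27 [-4.47 -0.    7.42]
0.24 [-4.6  -0.    7.91]
0.21 [-4.72 -0.    8.41]
0.18 [-4.83 -0.    8.91]
0.16 [-4.89 -0.    9.24]
0.14 [-4.95 -0.    9.57]
0.12 [-4.99 -0.    9.91]
0.11 [-5.02 -0.   10.08]
0.1 [-5.04 -0.   10.25]
```

```bash
python3 -m inch '[{"slide":[-0.42,0,0.42],"turn":0,"grip":0.8},{"slide":[-0.88,0,0.92],"turn":0,"grip":0.8},{"slide":[-1.32,0,1.44],"turn":0,"grip":0.8},{"slide":[-1.74,0,1.98],"turn":0,"grip":0.8},{"slide":[-2.14,0,2.53],"turn":0,"grip":0.8},{"slide":[-2.51,0,3.1],"turn":0,"grip":0.8},{"slide":[-2.86,0,3.68],"turn":0,"grip":0.8},{"slide":[-3.19,0,4.27],"turn":0,"grip":0.8},{"slide":[-3.5,0,4.88],"turn":0,"grip":0.8},{"slide":[-3.78,0,5.5],"turn":0,"grip":0.8},{"slide":[-3.97,0,5.97],"turn":0,"grip":0.8},{"slide":[-4.15,0,6.45],"turn":0,"grip":0.8},{"slide":[-4.31,0,6.93],"turn":0,"grip":0.8},{"slide":[-4.47,0,7.42],"turn":0,"grip":0.8},{"slide":[-4.6,0,7.91],"turn":0,"grip":0.8},{"slide":[-4.72,0,8.41],"turn":0,"grip":0.8},{"slide":[-4.83,0,8.91],"turn":0,"grip":0.8},{"slide":[-4.89,0,9.24],"turn":0,"grip":0.8},{"slide":[-4.95,0,9.57],"turn":0,"grip":0.8},{"slide":[-4.95,0,9.57],"turn":0,"grip":0.8}]'
python3 -m inch '[{"slide":[-0.02,0,0.17],"turn":0,"grip":0.8},{"slide":[-0.04,0,0.34],"turn":0,"grip":0.8},{"slide":[-0.07,0,0.51],"turn":0,"grip":0.8},{"slide":[-0.09,0,0.68],"turn":0,"grip":0.8},{"slide":[-0.09,0,0.68],"turn":0,"grip":0.8},{"slide":[-0.09,0,0.68],"turn":0,"grip":0.8}]'
```

```text
time: 12.35
eef_pos: [0.5089, 0.1162, 0.0972]
tcp_rot: [0.987, 0.162, 0.001, -0.0]
contact_force: [4.9, 2.1, 0.7]
opening: 0.153
finger_force: 32.1
time: 12.95
eef_pos: [0.508, 0.1159, 0.0908]
tcp_rot: [0.987, 0.162, 0.0, 0.0]
contact_force: [4.4, 2.9, 1.6]
opening: 0.157
finger_force: 32.5
```

```bash
python3 -m inch '[{"slide":[0,0,0],"turn":0,"grip":6},{"slide":[0,0,0],"turn":0,"grip":6},{"slide":[0,0,0],"turn":0,"grip":6},{"slide":[0,0,0],"turn":0,"grip":6},{"slide":[0,0,0],"turn":0,"grip":6},{"slide":[0,0,-3],"turn":0,"grip":6},{"slide":[0,0,-6],"turn":0,"grip":6},{"slide":[0,0,-9],"turn":0,"grip":0},{"slide":[0,0,-9],"turn":0,"grip":0},{"slide":[2,0,-9],"turn":0,"grip":0},{"slide":[4.8,0,-9],"turn":0,"grip":0},{"slide":[4.8,0,-9],"turn":0,"grip":0},{"slide":[4.8,0,-9],"turn":0,"grip":0},{"slide":[4.8,0,-9],"turn":0,"grip":0},{"slide":[4.8,0,-9],"turn":0,"grip":0}]' 30
python3 - <<'E'
from h import *
s=ctrl.get_state();p,d=ctrl.read_camera("wrist");cv2.imwrite("pics/w3.png",p[:,:,::-1])
i=ctrl.camera_info("wrist");T=np.eye(4);T[:3,:3]=R.from_quat(s["tcp_rot"]).as_matrix();T[:3,3]=s["eef_pos"]
C=np.linalg.inv(T@i["T_tool_cam"])
for t in(.06,.08,.1,.12):
  for n,q in(("plate",hp(.122,t,.010)),("hEndTop",hp(.184,t,.006))):
    u=i["K"]@(C@[*q,1])[:3];print(t,n,u[:2]/u[2])
print(slide(hp(.122,.09,.01)),hp(.122,.09,.01))
E
```

```text
time: 14.45
eef_pos: [0.5523, 0.1311, 0.1805]
tcp_rot: [0.987, 0.162, -0.001, -0.0]
contact_force: [0.0, 0.2, -0.3]
opening: 0.002
finger_force: 0.0
0.06 plate [274.16779916 222.12944216]
0.06 hEndTop [273.99727509 300.12874184]
0.08 plate [274.17045847 222.86156845]
0.08 hEndTop [273.99799396 302.52483424]
0.1 plate [274.17331702 223.53789756]
0.1 hEndTop [273.9989251  304.89843337]
0.12 plate [274.17638042 224.15640088]
0.12 hEndTop [274.00007793 307.24798413]
[0.12 0.08 6.89] [0.55391422 0.13071244 0.11192471]
```

View pics/w3.png

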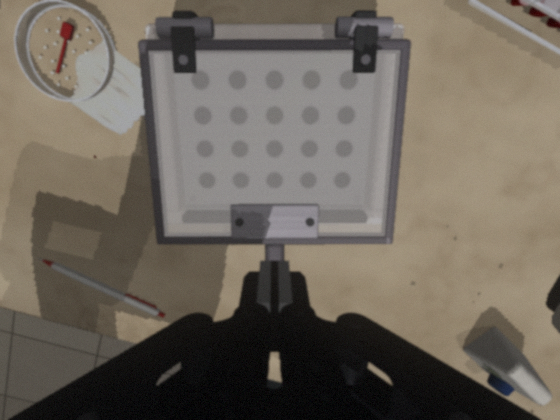

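The plate is at about (275,221), as expected, and the closed fingers are above it. Descending to just above the plate, then feeling for contact in small steps.

```bash
python3 -m inch '[{"slide":[0.1,0,2],"turn":0,"grip":0},{"slide":[0.1,0,4],"turn":0,"grip":0},{"slide":[0.1,0,5.5],"turn":0,"grip":0},{"slide":[0.1,0,6.2],"turn":0,"grip":0},{"slide":[0.1,0,6.2],"turn":0,"grip":0},{"slide":[0.1,0,6.2],"turn":0,"grip":0}]'
python3 -m inch '[{"slide":[0,0,0.15],"turn":0,"grip":0},{"slide":[0,0,0.3],"turn":0,"grip":0},{"slide":[0,0,0.45],"turn":0,"grip":0},{"slide":[0,0,0.6],"turn":0,"grip":0},{"slide":[0,0,0.6],"turn":0,"grip":0}]'
```

```text
time: 15.1
eef_pos: [0.5547, 0.1316, 0.1197]
tcp_rot: [0.987, 0.162, 0.001, 0.0]
contact_force: [0.4, -0.4, 0.2]
opening: -0.004
finger_force: 0.0
time: 15.6
eef_pos: [0.554, 0.1316, 0.1128]
tcp_rot: [0.987, 0.162, -0.0, -0.0]
contact_force: [0.3, -0.4, -0.2]
opening: -0.0
finger_force: 0.0
```

```bash
for i in 1; do python3 -m inch '[{"slide":[0,0,0.05],"turn":0,"grip":0},{"slide":[0,0,0.1],"turn":0,"grip":0},{"slide":[0,0,0.1],"turn":0,"grip":0}]' | grep -E 'pos|force'; python3 -m inch '[{"slide":[0,0,0.05],"turn":0,"grip":0},{"slide":[0,0,0.1],"turn":0,"grip":0},{"slide":[0,0,0.1],"turn":0,"grip":0}]' | grep -E 'pos|ct_force'; done
```

```text
eef_pos: [0.5542, 0.1316, 0.1119]
contact_force: [-0.7, 0.6, -0.7]
finger_force: 0.0
eef_pos: [0.5541, 0.1316, 0.1109]
contact_force: [-0.8, -0.5, -0.1]
```

```bash
python3 -m inch '[{"slide":[0,0,0.05],"turn":0,"grip":0},{"slide":[0,0,0.1],"turn":0,"grip":0},{"slide":[0,0,0.1],"turn":0,"grip":0}]' | grep -E 'pos|ct_force'; python3 -m inch '[{"slide":[0,0,0.05],"turn":0,"grip":0},{"slide":[0,0,0.05],"turn":0,"grip":0}]' | grep -E 'pos|ct_force'
```

```text
eef_pos: [0.5542, 0.1316, 0.1101]
contact_force: [-0.3, 0.1, -0.7]
eef_pos: [0.5543, 0.1316, 0.1099]
contact_force: [-1.6, -1.0, 2.2]
```

```bash
python3 -m inch '[{"slide":[0,0,0.05],"turn":0,"grip":0},{"slide":[0,0,0.05],"turn":0,"grip":0}]' | grep -E 'pos|ct_force'; python3 -m inch '[{"slide":[0,0,0.05],"turn":0,"grip":0},{"slide":[0,0,0.05],"turn":0,"grip":0}]' | grep -E 'pos|ct_force'
```

```text
eef_pos: [0.5542, 0.1316, 0.1093]
contact_force: [-1.6, -0.1, 3.3]
eef_pos: [0.5541, 0.1315, 0.1085]
contact_force: [-1.0, -0.6, 3.5]
```

```bash
python3 -m inch '[{"slide":[0,0,0.05],"turn":0,"grip":0},{"slide":[0,0,0.05],"turn":0,"grip":0}]' | grep -E 'pos|ct_force'
```

```text
eef_pos: [0.554, 0.1315, 0.1079]
contact_force: [-2.2, -1.9, 3.2]
```

Only hinge friction so far (about 3.4 N), so no seal contact yet. Continuing.

```bash
python3 -m inch '[{"slide":[0,0,0.05],"turn":0,"grip":0},{"slide":[0,0,0.1],"turn":0,"grip":0},{"slide":[0,0,0.1],"turn":0,"grip":0}]' | grep -E 'pos|ct_force'
```

```text
eef_pos: [0.5541, 0.1316, 0.1068]
contact_force: [-1.2, 0.1, 1.4]
```

```bash
python3 -m inch '[{"slide":[0,0,0.05],"turn":0,"grip":0},{"slide":[0,0,0.05],"turn":0,"grip":0}]' | grep -E 'pos|ct_force'
```

```text
eef_pos: [0.5542, 0.1316, 0.1064]
contact_force: [-1.5, -0.2, 2.2]
```

```bash
python3 -m inch '[{"slide":[0,0,0.05],"turn":0,"grip":0},{"slide":[0,0,0.1],"turn":0,"grip":0},{"slide":[0,0,0.1],"turn":0,"grip":0}]' | grep -E 'pos|ct_force'
```

```text
eef_pos: [0.5542, 0.1316, 0.1056]
contact_force: [-3.2, -1.0, 4.3]
```

```bash
python3 -m inch '[{"slide":[0,0,0.05],"turn":0,"grip":0},{"slide":[0,0,0.05],"turn":0,"grip":0}]' | grep -E 'pos|ct_force'
```

```text
eef_pos: [0.5542, 0.1316, 0.1054]
contact_force: [-3.8, -1.2, 5.5]
```

```bash
python3 -m inch '[{"slide":[0,0,0.05],"turn":0,"grip":0},{"slide":[0,0,0.05],"turn":0,"grip":0}]' | grep -E 'pos|ct_force'
```

```text
eef_pos: [0.5541, 0.1316, 0.1052]
contact_force: [-5.0, -1.5, 7.4]
```

```bash
python3 -m inch '[{"slide":[-0.04,0,0.03],"turn":0,"grip":0},{"slide":[-0.04,0,0.03],"turn":0,"grip":0}]' | grep -E 'pos|ct_force'
```

```text
eef_pos: [0.5541, 0.1315, 0.1052]
contact_force: [-4.1, -0.8, 6.7]
```

```bash
python3 -m inch '[{"slide":[0,0,0.04],"turn":0,"grip":0},{"slide":[0,0,0.04],"turn":0,"grip":0}]' | grep -E 'pos|ct_force'
```

```text
eef_pos: [0.5542, 0.1315, 0.105]
contact_force: [-3.9, 0.1, 7.2]
```

```bash
python3 -m inch '[{"slide":[-0.02,0,0.05],"turn":0,"grip":0},{"slide":[-0.02,0,0.1],"turn":0,"grip":0},{"slide":[-0.02,0,0.1],"turn":0,"grip":0}]' | grep -E 'pos|ct_force'
```

```text
eef_pos: [0.5541, 0.1315, 0.1046]
contact_force: [-4.8, -1.0, 10.3]
```

```bash
python3 -m inch '[{"slide":[-0.02,0,0.05],"turn":0,"grip":0},{"slide":[-0.02,0,0.05],"turn":0,"grip":0}]' | grep -E 'pos|ct_force'
```

```text
eef_pos: [0.5541, 0.1315, 0.1044]
contact_force: [-5.2, -1.0, 12.0]
```

```bash
python3 -m inch '[{"slide":[-0.02,0,0.05],"turn":0,"grip":0},{"slide":[-0.02,0,0.1],"turn":0,"grip":0},{"slide":[-0.02,0,0.1],"turn":0,"grip":0}]' | grep -E 'pos|ct_force'
```

```text
eef_pos: [0.5541, 0.1315, 0.1041]
contact_force: [-5.7, -0.7, 13.9]
```

```bash
python3 -m inch '[{"slide":[0,0,0],"turn":0,"grip":0},{"slide":[0,0,0],"turn":0,"grip":0}]' | grep -E 'pos|ct_force'
```

```text
eef_pos: [0.554, 0.1315, 0.1041]
contact_force: [-7.1, -0.6, 13.8]
```

```bash
python3 -m inch '[{"slide":[-0.03,0,0.05],"turn":0,"grip":0},{"slide":[-0.03,0,0.05],"turn":0,"grip":0},{"slide":[-0.03,0,0.05],"turn":0,"grip":0},{"slide":[-0.03,0,0.05],"turn":0,"grip":0}]' | grep -E 'pos|ct_force';python3 -m inch '[{"slide":[0,0,0],"turn":0,"grip":0},{"slide":[0,0,0],"turn":0,"grip":0},{"slide":[0,0,0],"turn":0,"grip":0},{"slide":[0,0,0],"turn":0,"grip":0},{"slide":[0,0,0],"turn":0,"grip":0},{"slide":[0,0,0],"turn":0,"grip":0},{"slide":[0,0,0],"turn":0,"grip":0}]' | grep -E 'time|pos|ct_force'
```

```text
eef_pos: [0.554, 0.1315, 0.1039]
contact_force: [-6.3, -0.3, 15.6]
time: 21.0
eef_pos: [0.554, 0.1315, 0.1039]
contact_force: [-6.5, -0.7, 15.0]
```

```bash
python3 -m inch '[{"slide":[0,0,-0.2],"turn":0,"grip":0},{"slide":[0,0,-0.5],"turn":0,"grip":0},{"slide":[0,0,-1.5],"turn":0,"grip":0},{"slide":[0,0,-4],"turn":0,"grip":0},{"slide":[-5,0,-8],"turn":0,"grip":0},{"slide":[-5,0,-8],"turn":0,"grip":0},{"slide":[-5,0,-8],"turn":0,"grip":0},{"slide":[-5,0,-8],"turn":0,"grip":0},{"slide":[-5,0,-8],"turn":0,"grip":0}]'
python3 - <<'E'
from h import *
s=ctrl.get_state();p,d=ctrl.read_camera("wrist");cv2.imwrite("pics/w4.png",p[:,:,::-1])
i=ctrl.camera_info("wrist");T=np.eye(4);T[:3,:3]=R.from_quat(s["tcp_rot"]).as_matrix();T[:3,3]=s["eef_pos"]
T=T@i["T_tool_cam"];C=np.linalg.inv(T)
for t in(0,.03,.06,.1):
  for n,q in(("plate",hp(.122,t,.010)),("hEndTop",hp(.184,t,.006))):
    u=i["K"]@(C@[*q,1])[:3];print(t,n,u[:2]/u[2])
    if n=="plate":
        c,r=(u[:2]/u[2]).astype(int);z=np.median(d[r-2:r+3,c-5:c+6]);print((T@[*(np.linalg.inv(i["K"])@[c,r,1]*z),1])[:3])
E
```

```text
time: 21.9
eef_pos: [0.5056, 0.1153, 0.1798]
tcp_rot: [0.987, 0.162, -0.001, -0.0]
contact_force: [-0.8, -0.4, -0.5]
opening: 0.002
finger_force: 0.0
0 plate [274.23362848 149.67193767]
[0.55352396 0.13074428 0.1052176 ]
0 hEndTop [274.04677775 234.46848857]
0.03 plate [274.23723449 149.9306906 ]
[0.55352396 0.13074428 0.1052176 ]
0.03 hEndTop [274.04673661 237.09621708]
0.06 plate [274.24132637 150.0226301 ]
[0.55293661 0.13054466 0.10537023]
0.06 hEndTop [274.04716771 239.61920566]
0.1 plate [274.24757705 149.87071168]
[0.55352396 0.13074428 0.1052176 ]
0.1 hEndTop [274.04853478 242.80561014]
```

View pics/w4.png

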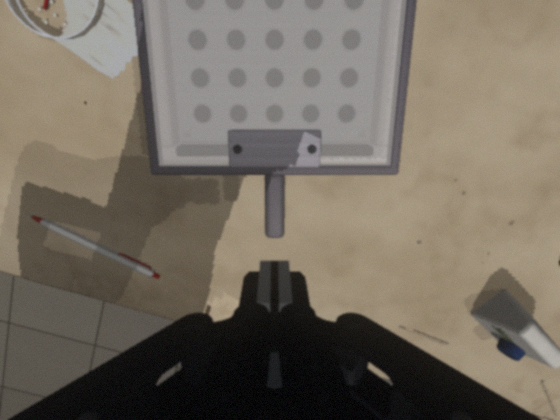

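The hood is shut: the plate is at z ≈ 0.105 (angle ≈ 0.035) with its centre at (275,149). The pen, petri dish and timer haven't moved, and the arm is clear.

```bash
python3 -c "
from plant import ctrl
print(ctrl.sign_off())"
```

```text
the job is handed in; nothing more can be done
None
```

The job is handed in: the hood stayed up by itself at about 0.77 rad (44°) for more than 2 s, was lowered gently, and was then pressed at the plate with about 15–16 N (measured) for about 0.9 s; it is shut at about 0.035 rad, the bystanders look undisturbed, and the arm was clear at about 22 s.

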